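Load hot and cold valve stems into the kit holder

TASK

Kit the next tap: take the red-sleeved and the blue-sleeved valve stem out of the leaning rack and drop each, plain steel foot down, into the holder pocket whose rim has its colour, so that it stands on the pocket floor. Leave the black-sleeved stem in its place in the rack, and do not knock over or push aside the two finished taps.

Things in the scene. Friction and masses are not known exactly. Their poses are not given: they have to be found in the camera images.
- stem_red: Red valve stem: polished steel rod, 16 mm diameter, 160 mm long, 0.12 kg, its top 45 mm sleeved in red plastic (same diameter). Origin: centre of its plain steel foot; +z runs along the rod to the sleeved end. It starts in one of the three channels of the rack, leaning 30 degrees from upright.
- stem_blue: Blue valve stem: polished steel rod, 16 mm diameter, 160 mm long, 0.12 kg, its top 45 mm sleeved in blue plastic (same diameter). Origin: centre of its plain steel foot; +z runs along the rod to the sleeved end. It starts in one of the three channels of the rack, leaning 30 degrees from upright.
- stem_black: Black valve stem: polished steel rod, 16 mm diameter, 160 mm long, 0.12 kg, its top 45 mm sleeved in black plastic (same diameter). Origin: centre of its plain steel foot; +z runs along the rod to the sleeved end. It starts in one of the three channels of the rack, leaning 30 degrees from upright. It stays there.
- rack: Fixed yellow base plate 150x260x12 mm with three grey channels 85 mm apart along y. Stems lean 30 deg, tops to its -x; foot centres at x +35, y -85/0/+85, z 34 mm in its frame. Along a stem from the foot: back plate (robot side) to 88 mm, side fins (31 mm over outsides) to 74 mm, open on the +x side; above 88 mm free all round. Origin: centre of underside, z up.
- holder: Kit holder fixed to the bench: black base 125 x 70 x 10 mm with two grey square pockets, centres 35 mm either side of the origin along its x (red-rimmed at -x, blue-rimmed at +x), rims 90 mm above the bench. Any yaw. Origin: centre of the underside, z up.
- pocket_red (a point): centre of the floor of the pocket with the red rim, in the holder: a square pocket 30 mm wide inside, 5 mm walls, 80 mm deep (rim 80 mm above this point); z up
- pocket_blue (a point): centre of the floor of the pocket with the blue rim, in the holder: a square pocket 30 mm wide inside, 5 mm walls, 80 mm deep (rim 80 mm above this point); z up
- tap_a: First finished chrome mixer tap standing loose on the bench: round base 52 mm across, 38 mm body, 155 mm tall with its lever, spout reaching 118 mm along its +x. Origin: centre of its underside, z up.
- tap_b: Second finished chrome mixer tap standing loose on the bench: round base 52 mm across, 38 mm body, 155 mm tall with its lever, spout reaching 118 mm along its +x. Origin: centre of its underside, z up.
Not all that is in view belongs to the job. Leave any green look-alike of the stem_blue alone.

How it is judged:
At the end, for the whole second after the job is handed in: Red stem in the red pocket, blue stem in the blue one, each foot down (foot within 10 mm of the floor in height, 16 mm of the pocket centre), tilted less than 0.3 rad, at rest; black stem within 25 mm of its start (z of stem_red in the frame of pocket_red between -0.006 and 0.01 m and horizontal distance between stem_red and pocket_red below 0.016 m and angle between each of stem_red, stem_blue's own z axis and vertical below 0.3 rad and linear speed of each of stem_red, stem_blue below 0.03 m/s and z of stem_blue in the frame of pocket_blue between -0.006 and 0.01 m and horizontal distance between stem_blue and pocket_blue below 0.016 m and distance of stem_black from where it was at the start of the episode below 0.025 m); the robot touches nothing.
It fails at once if the black-sleeved stem is pulled out of its place in the rack (over 40 mm) (distance of stem_black from where it was at the start of the episode above 0.04 m).
It fails at once if the first finished tap is knocked over or shoved more than 40 mm (distance of tap_a from where it was at the start of the episode above 0.04 m or angle between tap_a's own z axis and vertical above 0.5 rad).
It fails at once if the second finished tap is knocked over or shoved more than 40 mm (distance of tap_b from where it was at the start of the episode above 0.04 m or angle between tap_b's own z axis and vertical above 0.5 rad).
It also fails if it takes over 61 s, if anything falls off the work surface, if the arm or the gripper's body presses on something with over 40 N, if the wrist force passes 120 N, or if a joint passes its speed limit or range.

ROBOT

A 6-joint arm with a two-finger parallel gripper is mounted at the origin on the work surface. World frame = base frame: x ahead of the robot, y to its left, z up, the work surface at z = 0. Lengths are in m, angles in rad, forces in N, time in s.
With the tool pointing down it reaches from about 0.275 to 0.775 m from the base axis. Payload 14.6 kg.
Tool frame: the origin (TCP) lies midway between the tips of the shut fingers; the grasp point (between the pads) lies 19 mm behind it; x points along the fingers, y is the direction in which the jaws open and shut, and the axes are right-handed (so a half turn about x gives the same grasp; the last joint's range is limited). The gripper opens to 85 mm and grips with 20 to 120 N. Pads are 22 mm wide; open, the fingers measure 114 mm over their backs; the gripper's body (76 mm by 85 mm) begins 54 mm behind the grasp point. The pads swing forward as they close: fully open they stand 13 mm farther back than shut.
Start: joints at [-1.337, 0.263, -0.048, 1.259, 0, 1.415], TCP at [0.199, -0.486, 0.231] pointing down, gripper open.
Joint ranges: [-2.65, 2.65], [-0.89, 1.7], [-1.18, 1.37], [-2.13, 2.11], [-1.35, 1.29], [-3.14, 3.14]. Speed limits (rad/s): [1.89, 1.89, 2.57, 2.79, 3.14, 3.14].

INTERFACE

Orientations are given as a unit quaternion [x, y, z, w].
In Python, from workcell import env gives the robot as it stands. The module is installed in compiled form; this text tells all that it offers.
- The arm moves only by the tool jog_arm, never from a script. Its argument "steps" is a list of rows, each a list of 5 numbers: the opening, from 0 (shut) to 1 (fully open), then the shift along the world's x, y, z in mm, then the turn about the world's z in rad. In form: [[gripper, tx, ty, tz, twist], ...]. A call has exactly 8 rows; each row shifts and turns the commanded pose from where the row before left it; what a row does not reach is not made up. A row lasts 1/12 s, in which the tool goes at most 41.7 mm and 7.16 degrees, less where a joint would pass 70% of its speed; a pose out of reach is approached as far as the arm can. A call is refused whole if a number of a shift passes 41.7 or a number of a turn 0.125, either way. A call with a gripper value outside its range is refused whole. The fingers move at their own pace and stop on an object; "grip_force" is the grip in N (left out, the last holds). Time passes only in rows, so rows that do not move let the fingers close, or fill a call up. It gives the time, the measured TCP pose, the force and the opening at its end, in the units of the state.
- env.get_obs(): the state, without advancing time (a new reading comes with each control period).
- env.get_image(name): name is "scene" or "top" or "wrist"; returns a dict with "color" (480x640x3 uint8, blue, green, red), "mtx" (3x3 intrinsics, pixels), "k1" (the pictures are not rectified: a ray, as slopes to the right and down, at radius r is drawn at 1 + k1 r^2 times it, then the intrinsics apply), "R" (3x3) and "t" (3): a world point X has camera coordinates R X + t; the wrist camera has in their place "mount" (4x4, takes a point from camera to tool coordinates, whose origin is the TCP and whose axes are the tool frame's). Camera axes: x right, y down, z forward; pixel columns grow to the right and rows downward; lengths in m; the calibration is good to about 2 mm. A picture is of the moment at which its call begins: read the wrist's pose just before it. There is no depth.
- env.finish_job(): hands the job in, once; it reports no verdict.
The state is a dict: "time_s": time; "joint_positions": joint angles; "qvel": joint speeds; "tau": joint torques, N m; "tool_pos": TCP position; "ee_rot": TCP orientation; "force": force on the tool from outside, world axes, zero at the start; "wrist_torque": the same for the moment, N m; "opening": finger opening in m.
Only numpy, scipy, OpenCV 4.12 (cv2) and the standard library are available. Lean on these libraries where they do the work, as an engineer would, in place of code of your own. Each camera call takes 0.05 s, during which the arm holds its last target. There are 200 camera calls.

## Working session

There is one attempt and no reset: what is moved stays moved. The work goes in short steps, Python scripts to look and compute and a tool call to move; the robot and the scene stay as the last step left them, time stands still between calls to the robot, and variables do not carry over. Pictures are saved under pics/ and viewed, about 8 in all and at most 12, crops included, and the job is handed in when it is done.

Besides the shell and the picture viewer there is one more tool, called after ">>>" as name(argument=value, ...), one argument or row to a line, values as JSON. jog_arm: Moves the arm, as the interface text tells. Its arguments: {"type":"object","properties":{"steps":{"type":"array","items":{"type":"array","items":{"type":"number"}}},"grip_force":{"type":"number"}},"required":["steps"]}

```bash
mkdir -p pics
cat > h.py <<'E'
import numpy as np, cv2, pickle
from workcell import env
def snap(n,f):
    o=env.get_obs(); d=env.get_image(n); cv2.imwrite(f'pics/{f}.png',d['color']); d['obs']=o; pickle.dump(d,open(f'pics/{f}.pkl','wb')); return d
def load(f): return pickle.load(open(f'pics/{f}.pkl','rb'))
def pose(d):
    if 'R' in d and d.get('R') is not None: return np.array(d['R']),np.array(d['t'])
    from scipy.spatial.transform import Rotation as Ro
    T=np.eye(4);T[:3,:3]=Ro.from_quat(d['obs']['ee_rot']).as_matrix();T[:3,3]=d['obs']['tool_pos']
    M=np.linalg.inv(T@np.array(d['mount'])); return M[:3,:3],M[:3,3]
def ray(d,u,v):
    R,t=pose(d);K=np.array(d['mtx']);
    a=np.array([(u-K[0,2])/K[0,0],(v-K[1,2])/K[1,1]]);b=a.copy()
    for _ in range(20): b=a/(1+d['k1']*(b@b))
    return -R.T@t, R.T@np.array([b[0],b[1],1.])
def atz(d,u,v,z):
    c,r=ray(d,u,v); return (c+r*(z-c[2])/r[2]).round(4)
def proj(d,X):
    R,t=pose(d);p=R@np.array(X)+t;b=p[:2]/p[2];b=b*(1+d['k1']*(b@b));K=np.array(d['mtx']);return (K[:2,:2]@b+K[:2,2]).round(1)
def tri(*l):
    A=0;B=0
    for d,u,v in l:
        c,r=ray(d,u,v);r=r/np.linalg.norm(r);P=np.eye(3)-np.outer(r,r);A=A+P;B=B+P@c
    return np.linalg.solve(A,B).round(4)
E
python3 - <<'E'
from h import *
for n in('scene','top'):
    d=snap(n,n+'0'); print(n,d['k1'],(-d['R'].T@d['t']).round(3))
print(env.get_obs())
E
```

```text
scene -0.08646053148655111 [1.445 0.062 0.788]
top -0.022307350635179593 [ 0.456 -0.064  1.125]
{'time_s': 0.1, 'joint_positions': array([-1.33728129e+00,  2.63476925e-01, -4.88521401e-02,  1.25940241e+00,
       -7.35458293e-06,  1.41546822e+00]), 'qvel': array([ 6.96982415e-04, -1.73215937e-03,  1.47658833e-03,  1.15745502e-03,
        2.84217639e-03, -8.04710715e-05]), 'tau': array([ 3.57235818e-03, -6.38575959e+01,  3.85065401e+01,  9.90298897e-03,
       -8.36782488e-05,  6.04142929e-05]), 'tool_pos': array([ 0.19896069, -0.48558124,  0.23088006]), 'ee_rot': array([-0.693769  , -0.13694261,  0.69380004, -0.13628206]), 'force': array([-0.2929243 , -0.23306285, -0.16606824]), 'wrist_torque': array([ 0.02324131, -0.05558187,  0.02030303]), 'opening': 0.08539137494756609}
```

View pics/scene0.png

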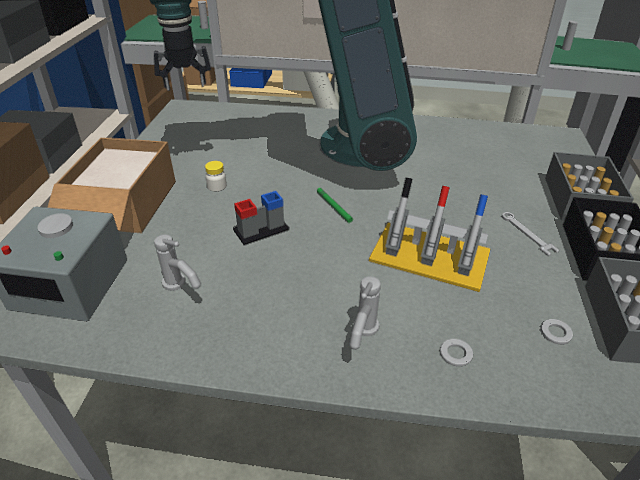

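View pics/top0.png

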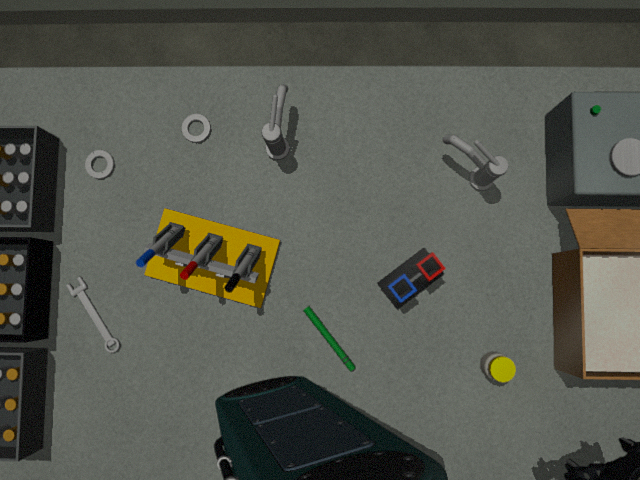

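The top view shows the rack around (213,258), with blue, red and black stems from left to right and tops leaning towards the robot. The holder is at (411,278), with the red rim at (431,266) and the blue rim at (402,289). The taps stand at (277,150) and (484,178). I'll enlarge these areas next.

Run:
```python
from h import *
d=load('top0')['color']
a=cv2.resize(d[200:320,130:290],None,fx=5,fy=5,interpolation=cv2.INTER_CUBIC)
cv2.imwrite('pics/c1.png',a)
b=cv2.resize(d[240:315,370:450],None,fx=5,fy=5,interpolation=cv2.INTER_CUBIC)
s=load('scene0')['color']
c=cv2.resize(s[180:250,225:295],None,fx=5,fy=5,interpolation=cv2.INTER_CUBIC)
o=np.zeros((375,760,3),np.uint8);o[:375,:400]=b;o[:350,405:755]=c
cv2.imwrite('pics/c2.png',o)
```

```text
(no output)
```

View pics/c1.png

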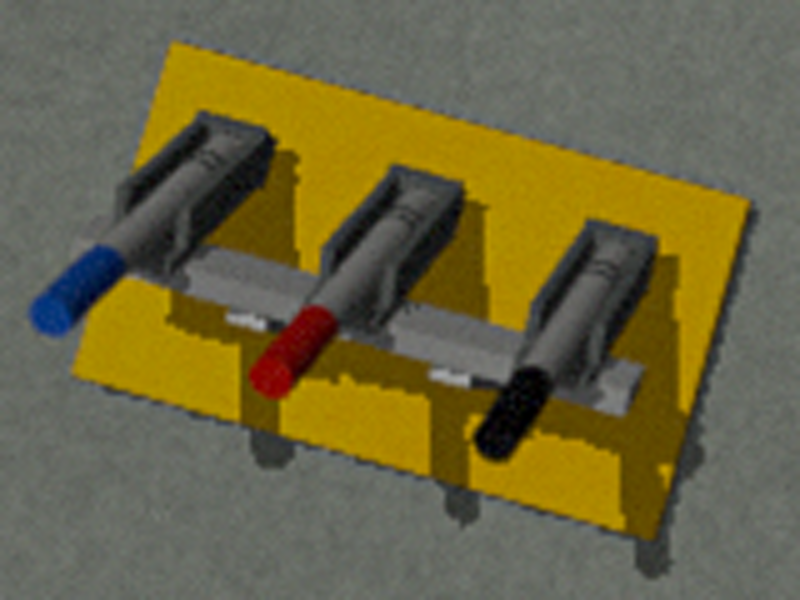

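View pics/c2.png

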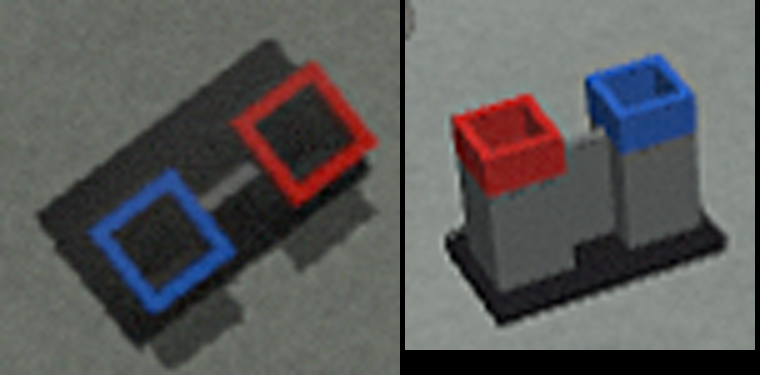

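```bash
cat > m.py <<'E'
from h import *
d=load('top0')
f=lambda p,o:((p[0]+.5)/5-.5+o[0],(p[1]+.5)/5-.5+o[1])
C=np.array([atz(d,*f(p,(130,200)),.012) for p in[(173,42),(750,200),(655,540),(73,377)]])
print(C, C.mean(0),[np.linalg.norm(C[i]-C[i-1]).round(4) for i in range(4)])
yv=(C[0]-C[1]+C[3]-C[2])[:2];xv=(C[0]-C[3]+C[1]-C[2])[:2]
yaw=np.mean([np.arctan2(-yv[0],yv[1]),np.arctan2(xv[1],xv[0])]);print('yaw',yaw)
c,s=np.cos(yaw),np.sin(yaw)
def W(x,y,z): return C.mean(0)*[1,1,0]+[c*x-s*y,s*x+c*y,z]
for n,y,p in(('blue',85,(52,312)),('red',0,(270,377)),('black',-85,(495,440))):
    y/=1000
    print(n,'foot',W(.035,y,.034).round(4),'top',W(.035-.08,y,.1726).round(4),'meas',atz(d,*f(p,(130,200)),.1726),'s125',W(.035-.0625,y,.034+.10825).round(4))
P={}
for n,q in(('red',[(314,62),(377,142),(298,204),(234,124)]),('blue',[(172,170),(234,252),(155,311),(92,233)])):
    P[n]=np.array([atz(d,*f(p,(370,240)),.09) for p in q]);print(n,P[n].mean(0),[np.linalg.norm(P[n][i]-P[n][i-1]).round(4) for i in range(4)])
v=P['blue'].mean(0)-P['red'].mean(0);print('hold yaw',np.arctan2(v[1],v[0]),np.linalg.norm(v))
s0=load('scene0')
g=lambda p:((p[0]-405+.5)/5-.5+225,(p[1]+.5)/5-.5+180)
for q in([(453,115),(533,95),(566,137),(487,158)],[(586,76),(659,56),(696,93),(622,115)]):
    print('scene',np.mean([atz(s0,*g(p),.09) for p in q],0))
for p in((277,155),(484,184)): print('tap',atz(d,*p,.0))
E
python3 m.py
```

```text
[[0.6279 0.3039 0.012 ]
 [0.5623 0.0539 0.012 ]
 [0.4186 0.0911 0.012 ]
 [0.4837 0.3415 0.012 ]] [0.523125 0.1976   0.012   ] [np.float64(0.149), np.float64(0.2585), np.float64(0.1484), np.float64(0.2587)]
yaw -0.2548378635344748
blue foot [0.5784 0.271  0.034 ] top [0.501  0.2912 0.1726] meas [0.5033 0.2917 0.1726] s125 [0.5179 0.2868 0.1422]
red foot [0.557  0.1888 0.034 ] top [0.4796 0.2089 0.1726] meas [0.4806 0.2104 0.1726] s125 [0.4965 0.2045 0.1422]
black foot [0.5356 0.1065 0.034 ] top [0.4582 0.1267 0.1726] meas [0.459  0.1275 0.1726] s125 [0.4751 0.1223 0.1422]
red [ 0.50595  -0.250225  0.09    ] [np.float64(0.0397), np.float64(0.0393), np.float64(0.0392), np.float64(0.0395)]
blue [ 0.46315  -0.194975  0.09    ] [np.float64(0.0397), np.float64(0.0395), np.float64(0.0383), np.float64(0.0386)]
hold yaw 2.229894339035028 0.06988850048470066
scene [ 0.504075 -0.2464    0.09    ]
scene [ 0.46105 -0.192    0.09   ]
tap [0.748  0.0645 0.    ]
tap [ 0.6875 -0.3808  0.    ]
```

```bash
cat > st.py <<'E'
from h import *
from scipy.spatial.transform import Rotation as Ro
o=env.get_obs();R=Ro.from_quat(o['ee_rot']).as_matrix()
print(o['time_s'].__round__(2),o['tool_pos'].round(4),'jaw',np.arctan2(R[1,1],R[0,1]).round(3),'x',R[:,0].round(3),'j',o['joint_positions'].round(3),'F',o['force'].round(1),'op',round(o['opening'],4))
E
python3 st.py
```

```text
0.1 [ 0.199  -0.4856  0.2309] jaw -1.182 x [-0.     0.001 -1.   ] j [-1.337  0.263 -0.049  1.259 -0.     1.415] F [-0.3 -0.2 -0.2] op 0.0854
```

>>> jog_arm(
  steps=[
    [0.7,12.4,28.8,0,0.104],
    [0.7,12.4,28.8,0,0.104],
    [0.7,12.4,28.8,0,0.104],
    [0.7,12.4,28.8,0,0.104],
    [0.7,12.4,28.8,0,0.104],
    [0.7,12.4,28.8,0,0.104],
    [0.7,12.4,28.8,0,0.104],
    [0.7,12.4,28.8,0,0.104],
  ],
  grip_force=40,
)

```text
time_s: 0.77
tool_pos: [0.2983, -0.2539, 0.2311]
ee_rot: [0.578, 0.407, -0.578, 0.407]
force: [0.3, -0.4, 0.2]
opening: 0.0595
```

>>> jog_arm(
  steps=[
    [0.7,12.4,28.8,0,0.104],
    [0.7,12.4,28.8,0,0.104],
    [0.7,12.4,28.8,0,0.104],
    [0.7,12.4,28.8,0,0.104],
    [0.7,12.4,28.8,0,0.104],
    [0.7,12.4,28.8,0,0.104],
    [0.7,12.4,28.8,0,0.104],
    [0.7,12.4,28.8,0,0.104],
  ],
)

```text
time_s: 1.43
tool_pos: [0.3976, -0.0234, 0.2312]
ee_rot: [0.365, 0.606, -0.365, 0.606]
force: [0.5, -0.6, 0.3]
opening: 0.0599
```

>>> jog_arm(
  steps=[
    [0.7,12.4,28.8,0,0.104],
    [0.7,12.4,28.8,0,0.104],
    [0.7,12.4,28.8,0,0.104],
    [0.7,12.4,28.8,0,0.104],
    [0.7,12.4,28.8,0,0.104],
    [0.7,12.4,28.8,0,0.104],
    [0.7,12.4,28.8,0,0.104],
    [0.7,12.4,28.8,0,0.104],
  ],
)

```text
time_s: 2.1
tool_pos: [0.4968, 0.2071, 0.231]
ee_rot: [0.089, 0.702, -0.089, 0.701]
force: [0.9, -1.0, 1.2]
opening: 0.0597
```

```bash
python3 st.py; python3 -c "
from h import *
d=snap('wrist','w1')
for s in (0,128,160):
  X=np.array([.557,.1888,.034])+s/1000*np.array([-.484,.126,.866]); print(s,proj(d,X))
"
```

```text
2.1 [0.4968 0.2071 0.231 ] jaw 1.319 x [-0. -0. -1.] j [ 0.243  0.286 -0.016  1.269 -0.     0.495] F [ 0.9 -1.   1.2] op 0.0597
0 [317.5 279.3]
128 [316.5 245.9]
160 [316.  231.3]
```

View pics/w1.png

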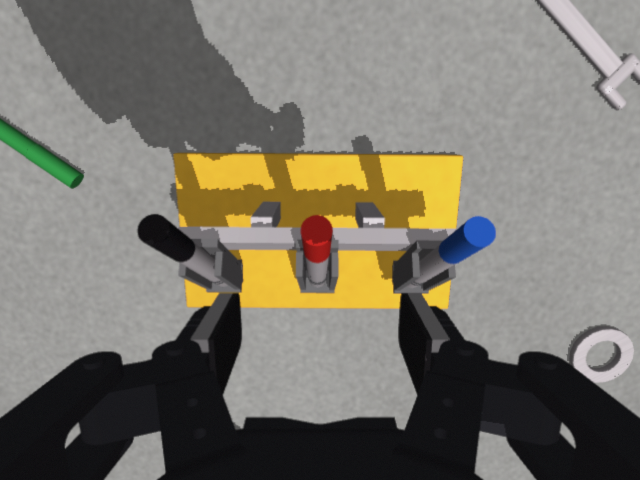

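The wrist view confirms it: the red cap at (316,232) sits where predicted and is centred between the jaws. I'll descend and grip.

>>> jog_arm(
  steps=[
    [0.7,-1,-1,-25,0],
    [0.7,0,0,-30,0],
    [0.7,0,0,-30,0],
    [0.7,0,0,-20,0],
    [0.7,0,0,0,0],
    [0,0,0,0,0],
    [0,0,0,0,0],
    [0,0,0,0,0],
  ],
  grip_force=40,
)

```text
time_s: 2.82
tool_pos: [0.4965, 0.2045, 0.1278]
ee_rot: [0.091, 0.701, -0.09, 0.702]
force: [0.3, -0.8, 0.3]
opening: 0.0239
```

>>> jog_arm(
  steps=[
    [0,0,0,0,0],
    [0,0,0,0,0],
    [0,0,0,0,0],
    [0,-4,1,7,0],
    [0,-8,2,14,0],
    [0,-8,2,14,0],
    [0,-8,2,14,0],
    [0,-8,2,14,0],
  ],
)

```text
time_s: 3.48
tool_pos: [0.4596, 0.2134, 0.191]
ee_rot: [0.091, 0.701, -0.091, 0.702]
force: [2.6, -0.9, -1.7]
opening: 0.015
```

>>> jog_arm(
  steps=[
    [0,-8,2,14,0],
    [0,-8,2,14,0],
    [0,-8,2,14,0],
    [0,-4,1,20,0],
    [0,0,0,25,0],
    [0,0,0,25,0],
    [0,0,0,0,0],
    [0,0,0,0,0],
  ],
)

```text
time_s: 4.15
tool_pos: [0.4318, 0.2205, 0.3027]
ee_rot: [0.091, 0.7, -0.09, 0.702]
force: [0.2, 1.4, -2.5]
opening: 0.0148
```

```bash
python3 st.py; python3 -c "
from h import *
d=snap('scene','s1')
o=d['obs']['tool_pos']+np.array([0,0,.019])
L=np.array([-.484,.126,.866])
print(proj(d,o),proj(d,o-.129*L),proj(d,o+.031*L))
cv2.imwrite('pics/s1c.png',cv2.resize(d['color'][60:300,330:570],None,fx=2.4,fy=2.4))
"
```

```text
4.15 [0.4318 0.2205 0.3027] jaw 1.314 x [ 0.003  0.001 -1.   ] j [0.304 0.179 0.032 1.421 0.    0.561] F [ 0.2  1.4 -2.5] op 0.0148
[460.  115.9] [445.4 175.5] [463.5 101.2]
```

View pics/s1c.png

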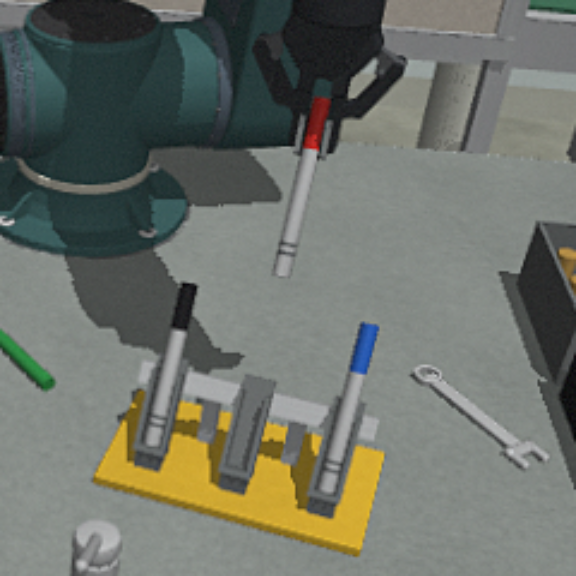

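>>> jog_arm(
  steps=[
    [0,2,-26,0,-0.041],
    [0,2,-26,0,-0.041],
    [0,2,-26,0,-0.041],
    [0,2,-26,0,-0.041],
    [0,2,-26,0,-0.041],
    [0,2,-26,0,-0.041],
    [0,2,-26,0,-0.041],
    [0,2,-26,0,-0.041],
  ],
)

```text
time_s: 4.87
tool_pos: [0.4468, 0.0112, 0.3004]
ee_rot: [0.204, 0.677, -0.205, 0.676]
force: [-0.7, 1.4, -1.0]
opening: 0.0146
```

>>> jog_arm(
  steps=[
    [0,3,-26,0,-0.041],
    [0,3,-26,-10,-0.041],
    [0,3,-26,-13,-0.041],
    [0,3,-26,-13,-0.041],
    [0,2,-26,-13,-0.041],
    [0,2,-26,-13,-0.041],
    [0,2,-26,-13,-0.041],
    [0,2,-26,-13,-0.041],
  ],
)

```text
time_s: 5.53
tool_pos: [0.4668, -0.1965, 0.2118]
ee_rot: [0.312, 0.635, -0.312, 0.634]
force: [0.7, 0.3, -1.5]
opening: 0.0151
```

>>> jog_arm(
  steps=[
    [0,0,-5,0,0],
    [0,0,0,0,0],
    [0,0,0,0,0],
    [0,0,0,0,0],
    [0,0,0,0,0],
    [0,0,0,0,0],
    [0,0,0,0,0],
    [0,0,0,0,0],
  ],
)

```text
time_s: 6.2
tool_pos: [0.4677, -0.2003, 0.2135]
ee_rot: [0.311, 0.635, -0.311, 0.635]
force: [0.2, 0.6, -1.0]
opening: 0.0149
```

```bash
python3 st.py; python3 -c "
from h import *
s=snap('scene','s2');w=snap('top','t2')
o=s['obs']['tool_pos']+np.array([0,0,.019])
L=np.array([-.5*.613,.5*.79,.866])
for d in(s,w): print(proj(d,o),proj(d,o-.129*L))
a=cv2.resize(s['color'][150:250,215:305],None,fx=4,fy=4,interpolation=cv2.INTER_CUBIC)
b=cv2.resize(w['color'][220:320,360:460],None,fx=4,fy=4,interpolation=cv2.INTER_CUBIC)
cv2.imwrite('pics/c3.png',np.hstack([a,b]))
"
```

```text
6.2 [ 0.4677 -0.2003  0.2135] jaw 0.659 x [ 0. -0. -1.] j [-0.565  0.241 -0.127  1.202 -0.     0.347] F [ 0.2  0.6 -1. ] op 0.0149
[264.2 145.7] [242.1 194.7]
[416.2 284.8] [434.2 264.8]
```

View pics/c3.png

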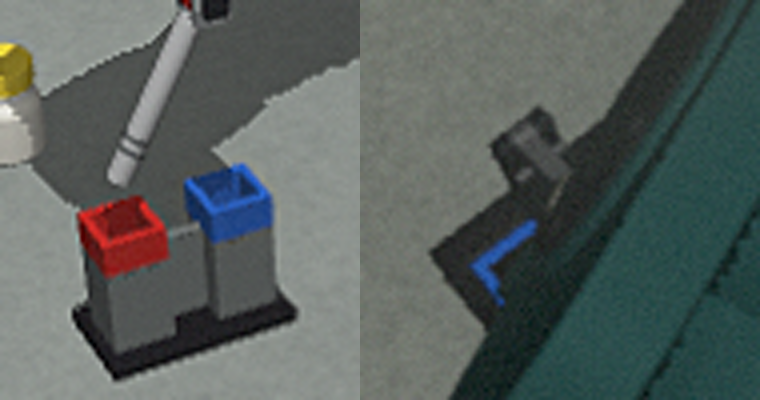

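```bash
python3 -c "
from h import *
s=load('s2')
f=atz(s,244.6,194.6,.1208);e=f[:2]-[.50407,-.2464];print(f,'holder-frame offset from pocket',e@[-.613,.79],e@[-.79,-.613])
o=s['obs']['tool_pos'];print('tcp-predicted',(o-[-.0395,.051,0])[:2])
"
```

```text
[ 0.5061 -0.2455  0.1208] holder-frame offset from pocket -0.0005333899999999759 -0.0021553999999999887
tcp-predicted [ 0.50719526 -0.25126924]
```

>>> jog_arm(
  steps=[
    [0,1,-3,0,0],
    [0,0,0,-6,0],
    [0,0,0,-7,0],
    [0,0,0,-7,0],
    [0,0,0,-7,0],
    [0,0,0,-7,0],
    [0,0,0,-7,0],
    [0,0,0,0,0],
  ],
  grip_force=25,
)

```text
time_s: 6.97
tool_pos: [0.468, -0.2033, 0.1707]
ee_rot: [0.312, 0.635, -0.312, 0.634]
force: [0.0, 0.4, -0.4]
opening: 0.0147
```

```bash
python3 st.py; python3 -c "
from h import *
s=snap('scene','s3')
cv2.imwrite('pics/c4.png',cv2.resize(s['color'][140:250,215:315],None,fx=5,fy=5,interpolation=cv2.INTER_CUBIC))
"
```

```text
6.97 [ 0.468  -0.2033  0.1707] jaw 0.658 x [-0.002  0.001 -1.   ] j [-0.57   0.266 -0.212  1.095 -0.     0.343] F [ 0.   0.4 -0.4] op 0.0147
```

View pics/c4.png

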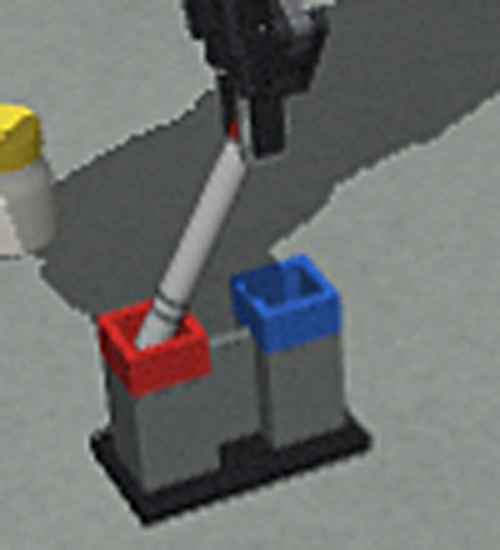

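The foot is about 12 mm into the red pocket. I'll use a light grip and push the grasp point sideways against the wall so the stem pivots upright.

>>> jog_arm(
  steps=[
    [0,4,-5,0,0],
    [0,4,-5,0,0],
    [0,4,-5,0,0],
    [0,4,-5,0,0],
    [0,4,-5,0,0],
    [0,4,-5,0,0],
    [0,4,-5,0,0],
    [0,0,0,0,0],
  ],
  grip_force=20,
)

```text
time_s: 7.68
tool_pos: [0.4974, -0.2397, 0.1721]
ee_rot: [0.312, 0.635, -0.312, 0.635]
force: [-0.8, 2.0, -2.4]
opening: 0.0148
```

>>> jog_arm(
  steps=[
    [0,4,-5,0,0],
    [0,4,-5,0,0],
    [0,4,-6,0,0],
    [0,0,0,0,0],
    [0,0,0,0,0],
    [0,0,0,0,0],
    [0,0,0,0,0],
    [0,0,0,0,0],
  ],
)

```text
time_s: 8.35
tool_pos: [0.5086, -0.2546, 0.1724]
ee_rot: [0.312, 0.635, -0.312, 0.635]
force: [0.0, -0.1, -1.2]
opening: 0.0153
```

```bash
python3 st.py; python3 -c "
from h import *
s=snap('scene','s4')
cv2.imwrite('pics/c5.png',cv2.resize(s['color'][140:250,215:315],None,fx=5,fy=5,interpolation=cv2.INTER_CUBIC))
"
```

```text
8.35 [ 0.5086 -0.2546  0.1724] jaw 0.658 x [ 0. -0. -1.] j [-0.607  0.361 -0.065  1.145 -0.     0.305] F [ 0.  -0.1 -1.2] op 0.0153
```

View pics/c5.png

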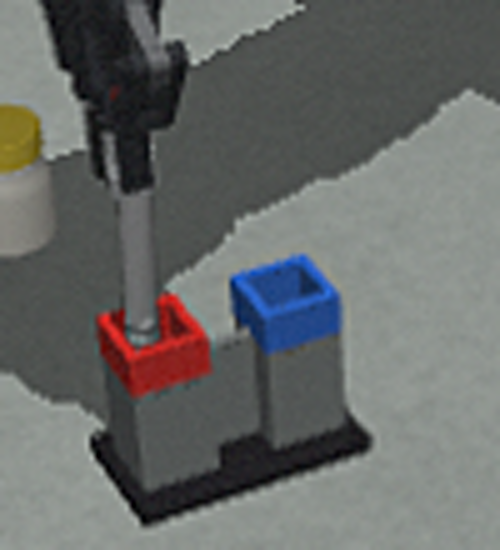

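The red stem is upright in the pocket. I'll lower it 46 mm and release.

>>> jog_arm(
  steps=[
    [0,-1,1,-6,0],
    [0,-1,1,-7,0],
    [0,0,0,-7,0],
    [0,0,0,-7,0],
    [0,0,0,-7,0],
    [0,0,0,-7,0],
    [0,0,0,-6,0],
    [0,0,0,0,0],
  ],
)

```text
time_s: 9.07
tool_pos: [0.5061, -0.2523, 0.1239]
ee_rot: [0.312, 0.635, -0.312, 0.634]
force: [0.3, 0.4, -0.5]
opening: 0.0147
```

```bash
python3 st.py
```

```text
9.07 [ 0.5061 -0.2523  0.1239] jaw 0.658 x [-0.001  0.001 -1.   ] j [-0.607  0.385 -0.164  1.023  0.     0.306] F [ 0.3  0.4 -0.5] op 0.0147
```

>>> jog_arm(
  steps=[
    [0.4,0,0,0,0],
    [0.6,0,0,0,0],
    [0.7,0,0,0,0],
    [0.7,0,0,15,0],
    [0.7,0,0,25,0],
    [0.7,0,0,30,0],
    [0.7,0,0,30,0],
    [0.7,0,0,5,0],
  ],
)

```text
time_s: 9.73
tool_pos: [0.5079, -0.2535, 0.2353]
ee_rot: [0.311, 0.632, -0.312, 0.637]
force: [0.7, -0.8, 0.2]
opening: 0.0598
```

>>> jog_arm(
  steps=[
    [0.7,0,27,0,0.033],
    [0.7,0,27,0,0.033],
    [0.7,0,27,0,0.033],
    [0.7,0,27,0,0.033],
    [0.7,0,27,0,0.033],
    [0.7,0,27,0,0.033],
    [0.7,0,27,0,0.033],
    [0.7,0,27,0,0.033],
  ],
)

```text
time_s: 10.4
tool_pos: [0.5065, -0.0354, 0.2305]
ee_rot: [0.225, 0.67, -0.225, 0.671]
force: [0.7, 0.3, -0.5]
opening: 0.0599
```

>>> jog_arm(
  steps=[
    [0.7,1,27,0,0.033],
    [0.7,1,27,0,0.033],
    [0.7,1,27,0,0.033],
    [0.7,1,27,0,0.033],
    [0.7,2,27,0,0.033],
    [0.7,2,27,0,0.033],
    [0.7,2,27,0,0.033],
    [0.7,2,27,0,0.033],
  ],
)

```text
time_s: 11.07
tool_pos: [0.5186, 0.1808, 0.2305]
ee_rot: [0.135, 0.694, -0.135, 0.694]
force: [0.7, 0.1, 1.2]
opening: 0.0594
```

>>> jog_arm(
  steps=[
    [0.7,0,40,0,0.033],
    [0.7,0,40,0,0.033],
    [0.7,0,30,0,0.033],
    [0.7,0,0,0,0.033],
    [0.7,0,0,0,0],
    [0.7,0,0,0,0],
    [0.7,0,0,0,0],
    [0.7,0,0,0,0],
  ],
)

```text
time_s: 11.73
tool_pos: [0.5188, 0.2885, 0.2305]
ee_rot: [0.09, 0.701, -0.09, 0.701]
force: [0.6, -0.3, 0.2]
opening: 0.0598
```

```bash
python3 st.py;  python3 -c "
from h import *
d=snap('wrist','w2')
for s in (0,128,160):
  X=np.array([.579,.271,.034])+s/1000*np.array([-.484,.126,.866]); print(s,proj(d,X))
s=snap('scene','s5')
a=cv2.resize(s['color'][140:250,210:310],None,fx=3,fy=3,interpolation=cv2.INTER_CUBIC)
b=np.zeros((330,400,3),np.uint8);b[:300]=cv2.resize(d['color'],(400,300),interpolation=cv2.INTER_AREA)
cv2.imwrite('pics/c6.png',np.hstack([a,b]))
"
```

```text
11.73 [0.5188 0.2885 0.2305] jaw 1.316 x [ 0.  0. -1.] j [ 0.37   0.383  0.129  1.317 -0.     0.625] F [ 0.6 -0.3  0.2] op 0.0598
0 [318.4 279.1]
128 [317.7 245.7]
160 [317.3 231. ]
```

View pics/c6.png

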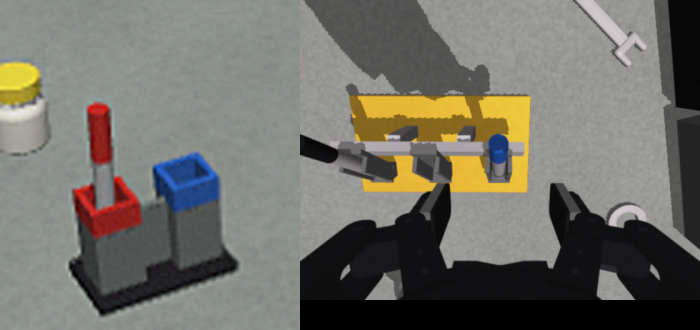

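The red stem stands in its pocket. The blue cap is centred at about (318,232) in the full wrist picture, as predicted. I'll repeat the same grip and pull for blue.

>>> jog_arm(
  steps=[
    [0.7,-1,-1,-25,0],
    [0.7,0,0,-30,0],
    [0.7,0,0,-30,0],
    [0.7,0,0,-20,0],
    [0.7,0,0,0,0],
    [0,0,0,0,0],
    [0,0,0,0,0],
    [0,0,0,0,0],
  ],
  grip_force=40,
)

```text
time_s: 12.5
tool_pos: [0.5185, 0.2886, 0.127]
ee_rot: [0.09, 0.701, -0.089, 0.702]
force: [0.9, -0.1, -0.4]
opening: 0.0235
```

>>> jog_arm(
  steps=[
    [0,0,0,0,0],
    [0,0,0,0,0],
    [0,0,0,0,0],
    [0,-4,1,7,0],
    [0,-8,2,14,0],
    [0,-8,2,14,0],
    [0,-8,2,14,0],
    [0,-8,2,14,0],
  ],
)

```text
time_s: 13.17
tool_pos: [0.4818, 0.2975, 0.19]
ee_rot: [0.089, 0.701, -0.089, 0.702]
force: [3.3, -0.7, -1.7]
opening: 0.0151
```

>>> jog_arm(
  steps=[
    [0,-8,2,14,0],
    [0,-8,2,14,0],
    [0,-8,2,14,0],
    [0,-4,1,20,0],
    [0,0,0,25,0],
    [0,0,0,25,0],
    [0,0,0,0,0],
    [0,0,0,0,0],
  ],
)

```text
time_s: 13.83
tool_pos: [0.4539, 0.3047, 0.3018]
ee_rot: [0.09, 0.701, -0.089, 0.702]
force: [-0.2, 0.6, -2.2]
opening: 0.0154
```

>>> jog_arm(
  steps=[
    [0,-2,-28,0,-0.041],
    [0,-2,-28,0,-0.041],
    [0,-2,-28,0,-0.041],
    [0,-2,-28,0,-0.041],
    [0,-2,-28,0,-0.041],
    [0,-2,-28,0,-0.041],
    [0,-2,-28,0,-0.041],
    [0,-2,-28,0,-0.041],
  ],
)

```text
time_s: 14.5
tool_pos: [0.4367, 0.0792, 0.2995]
ee_rot: [0.203, 0.678, -0.203, 0.677]
force: [-0.3, -0.2, -1.2]
opening: 0.0149
```

>>> jog_arm(
  steps=[
    [0,-2,-28,0,-0.041],
    [0,-2,-28,-10,-0.041],
    [0,-2,-28,-13,-0.041],
    [0,-2,-28,-13,-0.041],
    [0,-2,-28,-13,-0.041],
    [0,-1,-28,-13,-0.041],
    [0,-1,-28,-13,-0.041],
    [0,-1,-28,-13,-0.041],
  ],
)

```text
time_s: 15.17
tool_pos: [0.4237, -0.1446, 0.211]
ee_rot: [0.311, 0.635, -0.311, 0.635]
force: [0.1, -0.9, -1.5]
opening: 0.0148
```

>>> jog_arm(
  steps=[
    [0,0,-5,0,0],
    [0,0,0,0,0],
    [0,0,0,0,0],
    [0,0,0,0,0],
    [0,0,0,0,0],
    [0,0,0,0,0],
    [0,0,0,0,0],
    [0,0,0,0,0],
  ],
)

```text
time_s: 15.83
tool_pos: [0.4247, -0.1482, 0.2124]
ee_rot: [0.31, 0.635, -0.31, 0.636]
force: [0.4, 1.0, -1.2]
opening: 0.015
```

```bash
python3 st.py
```

```text
15.83 [ 0.4247 -0.1482  0.2124] jaw 0.663 x [ 0. -0. -1.] j [-0.517  0.142 -0.26   1.168  0.     0.391] F [ 0.4  1.  -1.2] op 0.015
```

>>> jog_arm(
  steps=[
    [0,0,0,0,0],
    [0,0,0,-6,0],
    [0,0,0,-7,0],
    [0,0,0,-7,0],
    [0,0,0,-7,0],
    [0,0,0,-7,0],
    [0,0,0,-7,0],
    [0,0,0,0,0],
  ],
  grip_force=25,
)

```text
time_s: 16.5
tool_pos: [0.424, -0.1483, 0.1698]
ee_rot: [0.31, 0.636, -0.31, 0.635]
force: [-0.6, 0.8, -1.9]
opening: 0.0152
```

```bash
python3 st.py; python3 -c "
from h import *
s=snap('scene','s6')
cv2.imwrite('pics/c7.png',cv2.resize(s['color'][140:250,215:315],None,fx=5,fy=5,interpolation=cv2.INTER_CUBIC))
"
```

```text
16.5 [ 0.424  -0.1483  0.1698] jaw 0.662 x [-0.002  0.001 -1.   ] j [-0.518  0.166 -0.35   1.056 -0.     0.391] F [-0.6  0.8 -1.9] op 0.0152
```

View pics/c7.png

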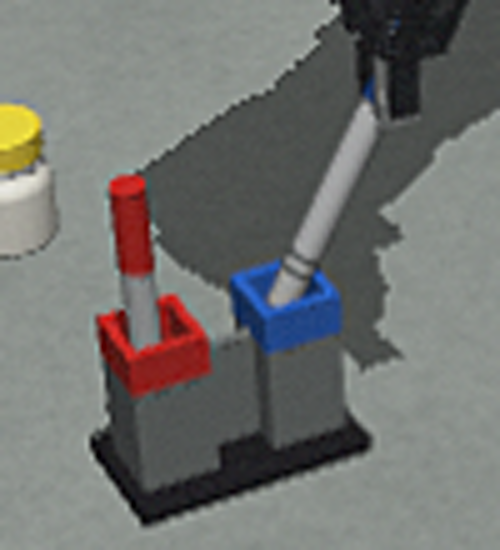

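The blue foot is inside the blue rim, and the red stem still stands. I'll use the same upright motion, then lower and release.

>>> jog_arm(
  steps=[
    [0,4,-5,0,0],
    [0,4,-5,0,0],
    [0,4,-5,0,0],
    [0,4,-5,0,0],
    [0,4,-5,0,0],
    [0,4,-5,0,0],
    [0,4,-5,0,0],
    [0,0,0,0,0],
  ],
  grip_force=20,
)

```text
time_s: 17.22
tool_pos: [0.4534, -0.1846, 0.1711]
ee_rot: [0.31, 0.635, -0.311, 0.635]
force: [0.3, 1.3, -2.7]
opening: 0.0154
```

>>> jog_arm(
  steps=[
    [0,4,-5,0,0],
    [0,4,-5,0,0],
    [0,4,-6,0,0],
    [0,0,0,0,0],
    [0,0,0,0,0],
    [0,0,0,0,0],
    [0,0,0,0,0],
    [0,0,0,0,0],
  ],
)

```text
time_s: 17.88
tool_pos: [0.4647, -0.1997, 0.1714]
ee_rot: [0.31, 0.635, -0.31, 0.636]
force: [-0.6, -0.1, -1.3]
opening: 0.0153
```

>>> jog_arm(
  steps=[
    [0,-1,1,-6,0],
    [0,-1,1,-7,0],
    [0,0,0,-7,0],
    [0,0,0,-7,0],
    [0,0,0,-7,0],
    [0,0,0,-7,0],
    [0,0,0,-6,0],
    [0,0,0,0,0],
  ],
)

```text
time_s: 18.55
tool_pos: [0.4621, -0.1973, 0.1229]
ee_rot: [0.31, 0.636, -0.31, 0.635]
force: [0.7, -0.1, -2.0]
opening: 0.0148
```

Forces match the red run. I'll release, rise and move back so the holder is in view.

>>> jog_arm(
  steps=[
    [0.4,0,0,0,0],
    [0.6,0,0,0,0],
    [0.7,0,0,0,0],
    [0.7,0,0,15,0],
    [0.7,0,0,25,0],
    [0.7,0,0,30,0],
    [0.7,0,0,30,0],
    [0.7,0,0,5,0],
  ],
)

```text
time_s: 19.22
tool_pos: [0.4639, -0.1984, 0.234]
ee_rot: [0.31, 0.633, -0.311, 0.638]
force: [-0.4, 0.0, 0.8]
opening: 0.0596
```

>>> jog_arm(
  steps=[
    [0.7,-10,25,10,0],
    [0.7,-10,25,0,0],
    [0.7,-10,25,0,0],
    [0.7,-10,25,0,0],
    [0.7,-10,25,0,0],
    [0.7,-10,25,0,0],
    [0.7,0,0,0,0],
    [0.7,0,0,0,0],
  ],
)

```text
time_s: 19.88
tool_pos: [0.4024, -0.0469, 0.2397]
ee_rot: [0.31, 0.635, -0.31, 0.636]
force: [0.3, -0.2, -0.0]
opening: 0.0596
```

```bash
python3 st.py; python3 -c "
from h import *
s=snap('scene','s7');t=snap('top','t7')
for n,p in(('red',(.505,-.248)),('blue',(.462,-.1935))): print(n,'expected top if on floor',proj(s,[*p,.17]),proj(t,[*p,.17]))
cv2.imwrite('pics/c8.png',np.hstack([cv2.resize(s['color'][130:350,140:500],(540,330)),cv2.resize(t['color'][240:315,395:455],(240,330))]))
"
```

```text
19.88 [ 0.4024 -0.0469  0.2397] jaw 0.664 x [ 0.001 -0.    -1.   ] j [-0.318  0.053 -0.287  1.229 -0.     0.589] F [ 0.3 -0.2 -0. ] op 0.0596
red expected top if on floor [241.8 176.4] [437.5 264.6]
blue expected top if on floor [269.2 168.5] [407.1 288.3]
```

View pics/c8.png

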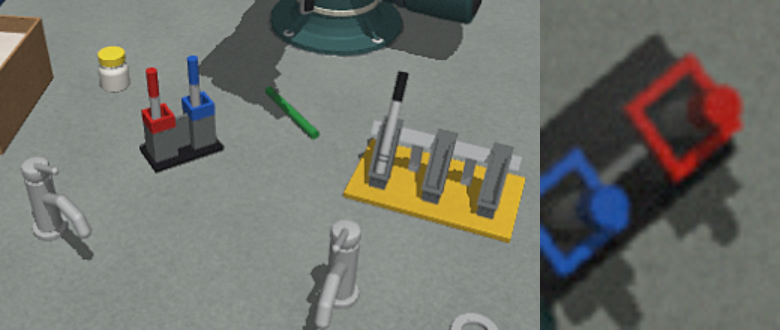

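The final picture shows red and blue standing with their tops where they should be. In the full scene picture, red is at (241,177) against an expected (242,176), and blue is at (269,170) against (269,169). The black stem and both taps look in place, so I'm handing in.

```bash
python3 -c "
from h import *
env.finish_job()"
```

```text
the job is handed in; nothing more can be done
```

The red and blue stems are standing foot down in their matching pockets, and I handed the job in at about 20 s of the 61 s allowed. I gripped each by its sleeve and pulled it out along its lean. With the foot just inside the pocket, I pushed the stem against the wall until it stood upright, then lowered and released it.

**Scene camera:** both stem tops are within about 2 px of where they would be standing on the pocket floors. The black stem and both taps looked unmoved.

**Top camera:** the tops sit off their pocket centres, red by about 3 px (roughly 5 mm) and blue by about 5 px (roughly 9 mm). The stems are probably resting against a pocket wall, slightly tilted. I judged that within the limits (16 mm at the foot, 0.3 rad of tilt), but I did not measure the feet or the tilt directly.

**Forces and contact:** the wrist force readings at the end of each move stayed under 5 N. The gripper was clear of everything at the end. The hand-in gave no verdict.

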